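Dispense one plug and nudge it into the plug bay

TASK

Press the round plunger of the plug feeder all the way down once and let it spring back up, so that a single plug is pushed out onto the deck. Then, with a fingertip, slide that plug sideways, still standing, until it is wholly inside the bay where a plug already stands (not the bay with the glass piece). Nothing is to be gripped or lifted; the other plugs stay in the feeder, and the glass piece and the things around are left where they are.

Things in the scene. Friction and masses are not known exactly. Their poses are not given: they have to be found in the camera images.
- feeder: Plug feeder fixed to the bench; place and yaw vary. Aluminium deck 104 (x) by 360 (y) by 6 mm. Origin: underside of the deck below the landing spot; x points to magazine and plunger, y to the left bay, z up. Square magazine shaft 33 mm wide at x = 60 mm, its top plug 72 mm high; grey housing behind at x = 78 to 191 mm, 54 mm wide, 44 mm high. Front lip 5 mm high at x = -45 mm.
- plunger (a joint): Plunger travel in m: 0 up (at rest), 0.030 fully down. Takes about 3 N to start, 5 N at the bottom, some 1 N more if pressed fast; springs back by itself. One full stroke pushes the lowest plug of the shaft 60 mm toward -x of the feeder onto the landing spot (2 mm per mm); on the return the next plug drops down, so a second stroke would eject a second plug.
- plunger_top (a point): Centre of the top of the plunger's black cap (a disc 32 mm across), 100 mm above the bench when up; it moves down with the plunger. Located at x = 130 mm, y = 0 of the feeder.
- landing (a point): Landing spot: point on the deck's top (6 mm above the bench), about where the centre of the ejected plug comes to stand. Axes as the feeder's.
- bay_left (a point): Middle of the floor of the left bay, 120 mm toward feeder +y from the landing spot; axes as the feeder's. The bay is a U of fences 14 mm above the deck, open toward the landing spot: 70 mm wide inside (feeder x = -35 to 35 mm), mouth at y = 75 mm, end wall at y = 165 mm. Its floor is the deck itself, no step.
- bay_right (a point): The same for the right bay (toward -y of the feeder): mouth at y = -75 mm, end wall at y = -165 mm.
- plug_low: Lowest plug in the magazine at the start, the one to be pushed out: a grey silicone dome plug, 24 mm across its foot flange, about 18 mm across the top, 22 mm high, 14 g, standing wide end down. Origin: centre of its underside.
- plug_mid: Second plug in the magazine, of the same shape. It and the top one must stay in the shaft.
- plug_high: Topmost plug in the magazine, of the same shape.
- plug_stored: A plug of the same shape that already stands near the end wall of one of the two bays and marks the plug bay. It may be pushed on a little but must stay standing in its bay.
- insert_stored: Clear glass insert, a see-through upright piece 22 mm across and 58 mm high with a round head on a thin stem and a foot, standing near the end of the other bay; origin at the centre of its underside. To be left alone.
- beaker: Glass beaker 74 mm across, 87 mm high, on the bench to the right of the drive housing; origin at its underside. Leave alone.
- cotton_roll: White cotton roll 63 mm across, 35 mm high, on the bench to the left of the drive housing; origin at its underside. Leave alone.
- tweezers: Steel tweezers 124 mm long lying near the bench's front edge; leave alone.

How it is judged (in metres and radians):
On the way, in this order (a step that is already met when the one before it is completed fails the run):
1. the plunger is pressed down (at least 24 of its 30 mm) and the lowest plug stands out on the deck (value of joint plunger above 0.024 m and x of plug_low in the frame of feeder below 0.026 m).
2. the plunger is back up, with the plug still between the bays (value of joint plunger below 0.004 m and y of plug_low in the frame of feeder between -0.07 and 0.07 m), for 0.1 s.
At the end, for the whole second after the job is handed in: The ejected plug stands upright (within 0.15 rad), at rest and released, on the floor of the bay in which the stored plug stands, wholly inside the mouth (4 mm slack); the stored plug stands in the same bay; the plunger is up (within 4 mm); the other two plugs are in the magazine (((y of plug_low in the frame of feeder between 0.083 and 0.166 m and y of each of plug_low, plug_stored in the frame of feeder above -0.166 m and x of plug_low in the frame of feeder between -0.036 and 0.036 m and z of plug_low in the frame of feeder between 0 and 0.012 m and angle between each of plug_low, plug_stored's own z axis and vertical below 0.15 rad and y of plug_stored in the frame of feeder between 0.083 and 0.166 m and x of plug_stored in the frame of feeder between -0.036 and 0.036 m and z of plug_stored in the frame of feeder between 0 and 0.012 m) or (y of plug_low in the frame of feeder between -0.166 and -0.083 m and y of each of plug_low, plug_stored in the frame of feeder below 0.166 m and x of plug_low in the frame of feeder between -0.036 and 0.036 m and z of plug_low in the frame of feeder between 0 and 0.012 m and angle between each of plug_low, plug_stored's own z axis and vertical below 0.15 rad and y of plug_stored in the frame of feeder between -0.166 and -0.083 m and x of plug_stored in the frame of feeder between -0.036 and 0.036 m and z of plug_stored in the frame of feeder between 0 and 0.012 m)) and linear speed of each of plug_low, plug_stored below 0.01 m/s and value of joint plunger below 0.004 m and x of plug_mid in the frame of feeder between 0.05 and 0.07 m and y of plug_mid in the frame of feeder between -0.01 and 0.01 m and x of plug_high in the frame of feeder between 0.05 and 0.07 m and y of plug_high in the frame of feeder between -0.01 and 0.01 m); the robot touches nothing.
It fails at once if a second plug leaves the magazine (x of any of plug_mid, plug_high in the frame of feeder below 0.045 m).
It fails at once if a plug is lifted or carried (more than 8 mm) (z of any of plug_low, plug_stored in the frame of feeder above 0.014 m or z of plug_mid in the frame of feeder above 0.036 m or z of plug_high in the frame of feeder above 0.058 m).
It fails at once if the ejected plug or the stored plug is tipped over or pushed off the deck (angle between any of plug_low, plug_stored's own z axis and vertical above 0.7 rad or z of plug_low in the frame of feeder below -0.001 m).
It fails at once if the glass piece is moved more than 15 mm or tipped (distance of insert_stored from where it was at the start of the episode above 0.015 m or angle between insert_stored's own z axis and vertical above 0.3 rad).
It fails at once if a thing around the feeder is moved more than 20 mm (distance of any of beaker, cotton_roll, tweezers from where it was at the start of the episode above 0.02 m).
It also fails if it takes over 40 s, if anything falls off the work surface, if the arm or the gripper's body presses on something with over 40 N, if the wrist force passes 120 N, or if a joint passes its speed limit or range.

ROBOT

A 6-joint arm with a two-finger parallel gripper is mounted at the origin on a cart in front of the work surface, level with it; the furniture and walls round the work are solid. World frame = base frame: x ahead of the robot, y to its left, z up, the work surface at z = 0. Lengths are in mm, angles in degrees, forces in N, time in s.
With the tool pointing down it reaches from about 275 to 825 mm from the base axis. Payload 4.9 kg.
Tool frame: the origin (TCP) lies midway between the tips of the shut fingers; the grasp point (between the pads) lies 19 mm behind it; y points along the fingers, z is the direction in which the jaws open and shut, and the axes are right-handed (so a half turn about y gives the same grasp; the last joint's range is limited). The gripper opens to 85 mm and grips with 20 to 120 N. Pads are 22 mm wide; open, the fingers measure 114 mm over their backs; the gripper's body (76 mm by 85 mm) begins 54 mm behind the grasp point. The pads swing forward as they close: fully open they stand 13 mm farther back than shut.
Start: joints at [68.801, 18.69, -11.035, 60.275, 0, 82.311], TCP at [128.485, 534.799, 202.081] pointing down, gripper open.
Joint ranges: [-152.03, 152.03], [-55.5, 102.48], [-74.3, 77.21], [-110.64, 120.58], [-84.22, 78.4], [-180, 180]. Speed limits (degrees/s): [147.25, 147.25, 180, 180, 180, 180].

INTERFACE

Orientations are given as a 3x3 rotation matrix whose columns are the frame's x, y, z axes.
In Python, from plant import sense, cams, workorder gives the robot as it stands.
- The arm moves only by the tool move_arm, never from a script. Its argument "targets" is a list that holds one entry, the list of rows, each a list of 7 numbers: the shift along the tool's x, y, z in cm, then the turn, a rotation vector about the tool's x, y, z in degrees, then the opening, from 0 (shut) to 1 (fully open). In form: [[[x, y, z, wx, wy, wz, grip], ...]]. A call has 1 to 20 rows; each row is the pose to reach, as a shift and turn from the pose commanded when the call began, along the tool's axes at that moment; what a row does not reach only later rows make up. A row lasts 1/10 s, in which the tool goes at most 50 mm and 8.59 degrees, less where a joint would pass 70% of its speed; a pose out of reach is approached as far as the arm can. A call with a gripper value outside its range is refused whole. The fingers move at their own pace and stop on an object; "squeeze" is the grip in N (left out, the last holds). Time passes only in rows, so rows that repeat a pose let the fingers close. It gives the time, the measured TCP pose, the force and the opening at its end, in the units of the state.
- sense(): the state, without advancing time (a new reading comes with each control period).
- cams.grab_frame(name): name is "side" or "top" or "wrist"; returns the picture (420x560x3 uint8, blue, green, red); there is no depth.
- cams.camera_info(name): a dict with "vertical_fov" (degrees; the focal length in pixels is half the picture's height over the tangent of half this angle, whatever the lens; pixels are square), "cx", "cy" (the principal point, pixels), "R" (3x3) and "t" (3): a world point X has camera coordinates R X + t. Camera axes: x right, y down, z forward; pixel columns grow to the right and rows downward; lengths in mm; the calibration is good to about 2 mm. A picture is of the moment at which its call begins: read the wrist's pose just before it. camera_info takes no time and is no camera call; for the wrist camera it gives the pose at the moment of the call.
- workorder.job_done(): hands the job in, once; it reports no verdict.
The state is a dict: "time": time; "joint_positions": joint angles; "qd": joint speeds; "tau": joint torques, N m; "tool_pos": TCP position; "tool_rot": TCP orientation; "ft_force": force on the tool from outside, world axes, zero at the start; "ft_torque": the same for the moment, N m; "width": opening from 0.0 (shut) to 1.0 (fully open).
Only numpy, scipy, OpenCV 4.12 (cv2) and the standard library are available. Lean on these libraries where they do the work, as an engineer would, in place of code of your own. Each camera call takes 0.05 s, during which the arm holds its last target. There are 200 camera calls.

## Working session

There is one attempt and no reset: what is moved stays moved. The work goes in short steps, Python scripts to look and compute and a tool call to move; the robot and the scene stay as the last step left them, time stands still between calls to the robot, and variables do not carry over. Pictures are saved under pics/ and viewed, about 8 in all and at most 12, crops included, and the job is handed in when it is done.

Besides the shell and the picture viewer there is one more tool, called after "Call:" by a JSON object that holds its "op" and its "data". move_arm: Moves the arm, as the interface text tells. Its arguments: {"type":"object","properties":{"targets":{"type":"array"},"squeeze":{"type":"number"}},"required":["targets"]}

```bash
mkdir -p pics; ls
python3 - <<'E'
from plant import sense,cams
import cv2,numpy as np
s=sense();print(s['time'],s['tool_pos'],np.round(s['tool_rot'],3).tolist(),s['width'])
for n in('side','top'):
    i=cams.camera_info(n);print(n,i)
    cv2.imwrite(f'pics/{n}0.png',cams.grab_frame(n))
E
```

```text
pics
0.0 [128.23461452 534.18436953 201.30202589] [[0.972, -0.001, 0.234], [-0.234, -0.002, 0.972], [-0.0, -1.0, -0.002]] 1.0047330939369896
side {'vertical_fov': 45.94671353978403, 'cx': 286.47193186995236, 'cy': 207.2473622797767, 'R': array([[-0.99409684, -0.1073046 ,  0.01603719],
       [-0.08405869,  0.66827082, -0.73915373],
       [ 0.0685974 , -0.73613846, -0.6733458 ]]), 't': array([ 519.96413693,   51.86972136, 1076.50280075])}
top {'vertical_fov': 44.90827710650692, 'cx': 272.2875011759949, 'cy': 208.74376401558288, 'R': array([[-1.88896628e-03, -9.99655924e-01,  2.61622852e-02],
       [-9.98161732e-01,  3.00009880e-04, -6.06058372e-02],
       [ 6.05771352e-02, -2.62286743e-02, -9.97818855e-01]]), 't': array([  65.86606476,  493.14572978, 1445.67425388])}
```

View pics/top0.png

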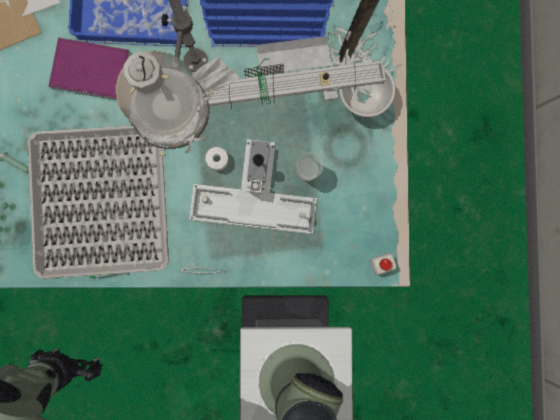

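View pics/side0.png

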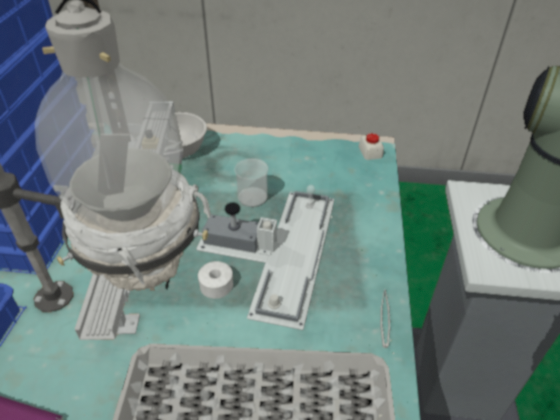

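```bash
cat > h.py <<'E'
import numpy as np
from plant import cams
def K(i):
    f=210/np.tan(np.radians(i['vertical_fov'])/2);return np.array([[f,0,i['cx']],[0,f,i['cy']],[0,0,1]])
def back(i,uv,z):
    R,t=np.array(i['R']),np.array(i['t']);d=R.T@np.linalg.inv(K(i))@[*uv,1];c=-R.T@t
    return c+d*(z-c[2])/d[2]
def proj(i,X):
    p=(K(i)@(i['R']@np.array(X,float).T+np.array(i['t'])[:,None])).T;return p[:,:2]/p[:,2:]
E
python3 - <<'E'
import cv2
a=cv2.imread('pics/top0.png')[130:240,182:327];a=cv2.resize(a,None,fx=5,fy=5,interpolation=cv2.INTER_CUBIC);cv2.imwrite('pics/c1.png',a)
a=cv2.imread('pics/side0.png')[180:330,190:350];a=cv2.resize(a,None,fx=4,fy=4,interpolation=cv2.INTER_CUBIC);cv2.imwrite('pics/c2.png',a)
E
```

```text
(no output)
```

View pics/c1.png

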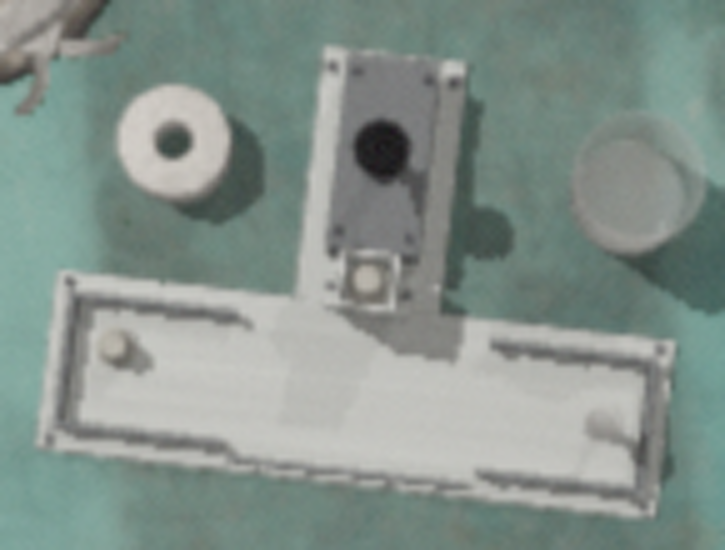

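View pics/c2.png

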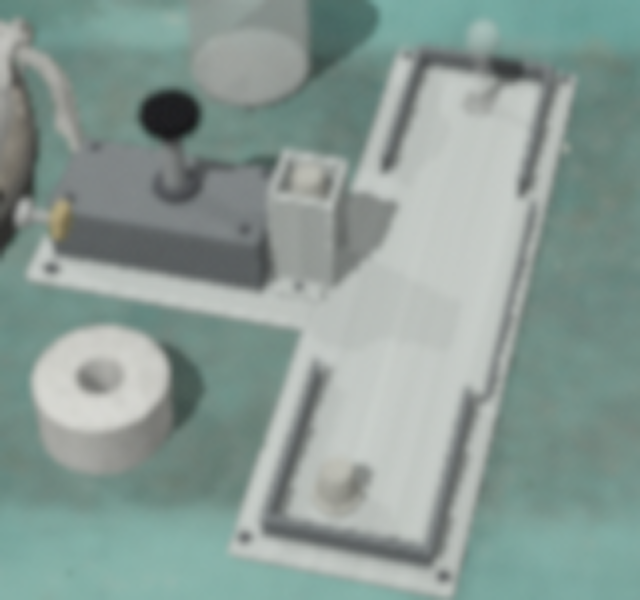

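```bash
cat >> h.py <<'E'
from scipy.optimize import least_squares
M=np.array([[52,180,6],[52,-180,6],[-52,-180,6],[-52,180,6],[130,0,100]],float)
pt=np.array([[60,270],[677,342],[655,517],[38,447],[382,150]])/5+[182,130]-.4
ps=np.array([[230,553],[400,50],[577,72],[455,598],[170,114]])/4+[190,180]-.4
def tf(p,X):
    c,s=np.cos(p[2]),np.sin(p[2]);X=np.array(X,float)
    return X@np.array([[c,s,0],[-s,c,0],[0,0,1]])+[p[0],p[1],0]
E
python3 - <<'E'
from h import *
T,S=cams.camera_info('top'),cams.camera_info('side')
f=lambda p:np.r_[(proj(T,tf(p,M))-pt).ravel(),(proj(S,tf(p,M))-ps).ravel()]
r=least_squares(f,[400,0,0],loss='soft_l1');p=r.x
print(p[:2],np.degrees(p[2]));print(f(p).reshape(-1,2).round(1).tolist())
for n,q in(('top',slice(0,10)),('side',slice(10,20))):
    r=least_squares(lambda p:f(p)[q],p);print(n,r.x[:2],np.degrees(r.x[2]))
np.save('p.npy',p)
print('cap',tf(p,[[130,0,100]]),'land',tf(p,[[0,0,6]]))
i=back(T,np.array([115,345])/5+[182,130]-.4,26);j=back(S,np.array([338,470])/4+[190,180]-.4,26)
for k in(i,j):print('stored',tf([0,0,-p[2]],[k-[p[0],p[1],0]]))
from plant import sense
s=sense();Rm=s['tool_rot'];print(cams.camera_info('wrist')['R']@Rm,cams.camera_info('wrist')['R']@s['tool_pos']+cams.camera_info('wrist')['t'])
E
```

```text
[491.89048358 122.51937055] -6.389859895309643
[[-1.2, 1.0], [-0.8, 0.5], [-0.2, 1.2], [-1.1, 1.4], [-0.7, 0.3], [-0.5, -1.0], [-0.4, -1.2], [-0.5, 0.2], [-0.2, -1.1], [-0.4, -1.9]]
top [494.33176059 120.29540377] -6.597808870950901
side [490.8298801  125.02465473] -6.334551652487773
cap [[621.08287563 108.05127337 100.        ]] land [[491.89048358 122.51937055   6.        ]]
stored [[ 14.28261449 138.00279068  26.        ]]
stored [[ 10.46144934 140.70391581  26.        ]]
[[ 3.85286852e-04 -6.09830117e-04  9.99999740e-01]
 [ 9.48296152e-01 -3.17386350e-01 -5.58917939e-04]
 [ 3.17386609e-01  9.48296121e-01  4.56014766e-04]] [1.65415554e-01 2.17466370e+01 1.88536649e+02]
```

Call:
{"op": "move_arm", "data": {"targets": [[[5, 0, -4, 0, -1, 0, 0], [9, 0, -7, 0, -2, 0, 0], [13, 0, -10, 0, -3, 0, 0], [17, 0, -13, 0, -4, 0, 0], [21, 0, -16.5, 0, -5, 0, 0], [25, 0, -20, 0, -6, 0, 0], [29, 0, -23, 0, -7.1, 0, 0], [33, 0, -26.5, 0, -7.1, 0, 0], [36.5, 0, -29.5, 0, -7.1, 0, 0], [39, 0, -31.5, 0, -7.1, 0, 0], [40.5, 0, -32.3, 0, -7.1, 0, 0], [40.9, 0, -32.6, 0, -7.1, 0, 0], [40.9, 0, -32.6, 0, -7.1, 0, 0], [40.9, 0, -32.6, 0, -7.1, 0, 0], [40.9, 0, -32.6, 0, -7.1, 0, 0]]]}}

```text
time: 1.6
tool_pos: [449.0, 123.3, 202.0]
tool_rot: [[0.994, -0.001, 0.11], [-0.11, 0.0, 0.994], [-0.001, -1.0, 0.0]]
ft_force: [0.2, -0.7, 0.1]
width: -0.001
```

Run:
```python
from h import *
from plant import sense
import cv2
s=sense();p=np.load('p.npy')
print(s['time'],s['tool_pos'],s['tool_rot'].round(3).tolist(),s['width'],s['ft_force'])
W=cams.camera_info('wrist')
print(proj(W,tf(p,M)).round(0).tolist())
print('cap rel tool', s['tool_rot'].T@(tf(p,[[130,0,100]])[0]-s['tool_pos']))
cv2.imwrite('pics/w1.png',cams.grab_frame('wrist'))
```

```text
1.6 [449.01103001 123.30890811 202.02429625] [[0.994, -0.001, 0.11], [-0.11, 0.0, 0.994], [-0.001, -1.0, 0.0]] -0.000779668590845853 [ 0.16217762 -0.65124955  0.13360326]
[[426.0, 248.0], [145.0, 248.0], [133.0, 168.0], [439.0, 168.0], [286.0, 352.0]]
cap rel tool [172.76974408 101.91884623   3.69280567]
```

View pics/w1.png

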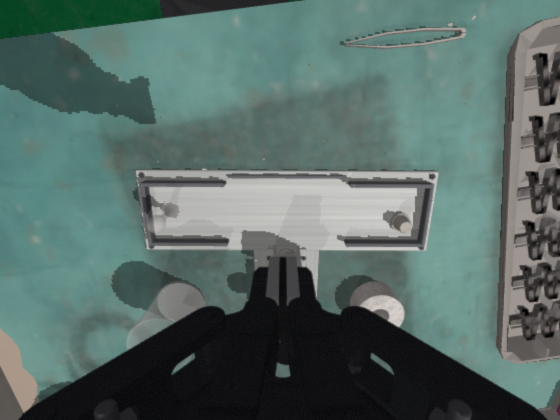

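Call:
{"op": "move_arm", "data": {"targets": [[[4, 0, 0, 0, 0, 0, 0], [8, 0, 0.2, 0, 0, 0, 0], [12, 0, 0.4, 0, 0, 0, 0], [15, 1, 0.45, 0, 0, 0, 0], [16.5, 3, 0.45, 0, 0, 0, 0], [17.3, 6, 0.45, 0, 0, 0, 0], [17.3, 8, 0.45, 0, 0, 0, 0], [17.3, 9, 0.45, 0, 0, 0, 0], [17.3, 9.5, 0.45, 0, 0, 0, 0], [17.3, 9.8, 0.45, 0, 0, 0, 0], [17.3, 10.2, 0.45, 0, 0, 0, 0], [17.3, 10.5, 0.45, 0, 0, 0, 0], [17.3, 10.8, 0.45, 0, 0, 0, 0], [17.3, 11.1, 0.45, 0, 0, 0, 0]]]}}

```text
time: 3.05
tool_pos: [622.7, 107.4, 91.3]
tool_rot: [[0.994, 0.001, 0.112], [-0.112, 0.0, 0.994], [0.001, -1.0, 0.0]]
ft_force: [1.2, -0.5, -0.3]
width: -0.001
```

Run:
```python
from plant import sense,cams
import cv2
s=sense();print(s['ft_force'],s['ft_torque'],s['tool_pos'])
a=cams.grab_frame('side')[170:320,180:340];cv2.imwrite('pics/s2.png',cv2.resize(a,None,fx=4,fy=4,interpolation=cv2.INTER_CUBIC))
```

```text
[ 1.23080499 -0.51519619 -0.30810018] [-0.0215691  -0.05233143  0.03325981] [622.6579     107.39826756  91.28391555]
```

View pics/s2.png

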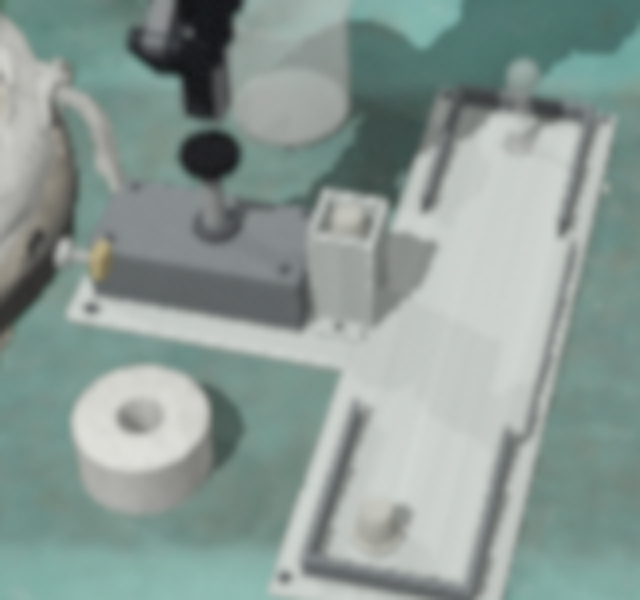

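Run:
```python
from h import *
from plant import sense
import cv2
s=sense();p=np.load('p.npy');S=cams.camera_info('side');T=cams.camera_info('top');W=cams.camera_info('wrist')
off=np.array([180,170])
print('tcp',(proj(S,[s['tool_pos']])-off)*4,'cap',(proj(S,tf(p,[[130,0,100]]))-off)*4)
t=np.array([206,115])/4+off-.4
for z in(91,100,110,120):print(z,back(S,t,z),back(S,np.array([210,150])/4+off-.4,z))
print('top',proj(T,[s['tool_pos']]),'w',proj(W,[s['tool_pos']]),proj(W,tf(p,[[130,0,100]])))
im=[cams.grab_frame('top')[110:220,200:310],cams.grab_frame('wrist')[180:,130:430]]
cv2.imwrite('pics/tw.png',np.hstack([cv2.resize(im[0],(400,400),interpolation=cv2.INTER_CUBIC),cv2.resize(im[1],(400,320))[:320].copy() if 0 else cv2.copyMakeBorder(cv2.resize(im[1],(400,320)),0,80,0,0,0)]))
```

```text
tcp [[205.94439841 157.73988068]] cap [[206.91123115 144.82046742]]
91 [629.18277985  75.21843558  91.        ] [622.24046782 100.86534915  91.        ]
100 [626.71846436  85.2285553  100.        ] [619.87026983 110.5277715  100.        ]
110 [623.98033603  96.35091054 110.        ] [617.23671651 121.26379634 110.        ]
120 [621.24220771 107.47326578 120.        ] [614.6031632  131.99982117 120.        ]
top [[257.56272571 159.97358963]] w [[282.86300848 246.04752312]] [[283.83831074 251.09420655]]
```

View pics/tw.png

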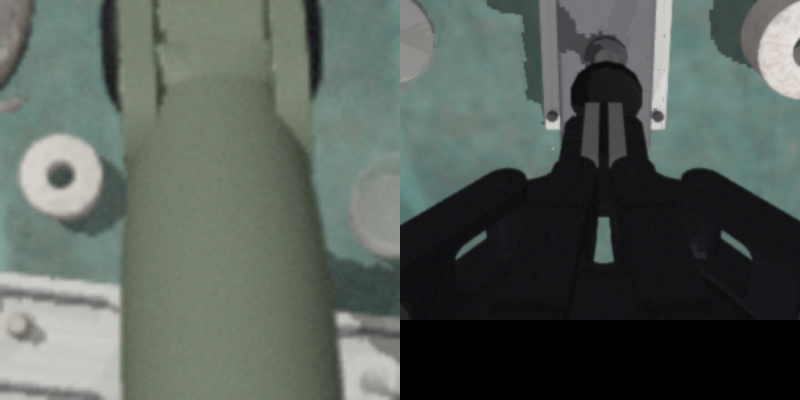

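Run:
```python
from h import *
from plant import sense
s=sense();p=np.load('p.npy');W=cams.camera_info('wrist')
print(W['vertical_fov'],W['cy'],'joints',s['joint_positions'],s['time'],s['tool_pos'])
for dz in(0,10,20,30):
    V=dict(W);V['t']=W['t']-W['R']@np.array([0,0,dz])
    a=proj(V,tf(p,[[130,16,100],[130,-16,100],[130,0,100]]));b=proj(V,[s['tool_pos']+[0,0,dz-h] for h in(-0,-10,-20,-30)])
    print(dz,'capwidth',a[0,0]-a[1,0],a[2],'\n tips',b.round().tolist())
```

```text
67.2583469784717 209.63841160588652 joints [ 3.09552890e+00  3.21947164e+01 -6.75954214e+00  5.10650114e+01
  9.73374060e-04  9.51160383e+00] 3.2 [622.29653038 107.36688166  90.92239699]
0 capwidth 56.26967841911136 [283.82261109 250.81369906] 
 tips [[283.0, 246.0], [283.0, 254.0], [283.0, 262.0], [283.0, 271.0]]
10 capwidth 53.44664595277692 [283.74147984 243.45105241] 
 tips [[283.0, 246.0], [283.0, 254.0], [283.0, 262.0], [283.0, 271.0]]
20 capwidth 50.893342601507186 [283.66810036 236.79187674] 
 tips [[283.0, 246.0], [283.0, 254.0], [283.0, 262.0], [283.0, 271.0]]
30 capwidth 48.57287367545939 [283.60141231 230.73994826] 
 tips [[283.0, 246.0], [283.0, 254.0], [283.0, 262.0], [283.0, 271.0]]
```

Call:
{"op": "move_arm", "data": {"targets": [[[0, 0.3, 0, 0, 0, 0, 0], [0, 0.6, 0, 0, 0, 0, 0], [0, 0.8, 0, 0, 0, 0, 0], [0, 0.8, 0, 0, 0, 0, 0]]]}}

```text
time: 3.6
tool_pos: [622.1, 107.4, 82.6]
tool_rot: [[0.994, -0.001, 0.112], [-0.112, -0.0, 0.994], [-0.001, -1.0, -0.0]]
ft_force: [-0.1, -0.2, 0.4]
width: 0.002
```

Run:
```python
from plant import sense,cams
import cv2
s=sense();print(s['ft_force'],s['ft_torque'],s['tool_pos'])
a=cams.grab_frame('side')[170:320,180:340];cv2.imwrite('pics/s3.png',cv2.resize(a,None,fx=4,fy=4,interpolation=cv2.INTER_CUBIC))
b=cv2.imread('pics/s2.png');import numpy as np
d=np.abs(cv2.imread('pics/s3.png').astype(int)-b).sum(2)>60
ys,xs=np.where(d);print(len(ys),xs.min(),xs.max(),ys.min(),ys.max())
g=cv2.imread('pics/s3.png').max(2)
for c in(200,206,212):print([int(v) for v in g[90:180:4,c]],[int(v) for v in b.max(2)[90:180:4,c]])
```

```text
[-0.14935978 -0.18674007  0.43637459] [ 0.00278973 -0.04376974 -0.02385352] [622.06340097 107.38486499  82.56500283]
6119 124 593 0 203
[27, 29, 29, 29, 28, 29, 33, 39, 42, 44, 48, 54, 50, 40, 36, 36, 38, 37, 35, 34, 32, 45, 76] [28, 27, 29, 32, 38, 44, 53, 86, 118, 126, 102, 65, 40, 36, 36, 37, 37, 37, 35, 35, 34, 46, 77]
[32, 27, 27, 26, 27, 27, 29, 34, 36, 38, 40, 47, 47, 39, 35, 37, 37, 34, 36, 33, 33, 33, 52] [31, 29, 31, 29, 32, 36, 49, 78, 108, 115, 90, 54, 36, 37, 37, 36, 35, 35, 35, 33, 30, 35, 50]
[44, 45, 43, 42, 39, 38, 37, 35, 37, 39, 43, 49, 50, 40, 36, 36, 34, 35, 35, 32, 32, 31, 49] [54, 52, 49, 47, 46, 48, 54, 76, 104, 108, 79, 43, 32, 35, 37, 38, 35, 35, 35, 34, 30, 31, 47]
```

Call:
{"op": "move_arm", "data": {"targets": [[[0, 0.3, 0, 0, 0, 0, 0], [0, 0.6, 0, 0, 0, 0, 0], [0, 0.8, 0, 0, 0, 0, 0], [0, 0.8, 0, 0, 0, 0, 0]]]}}

```text
time: 4.05
tool_pos: [622.1, 107.4, 74.6]
tool_rot: [[0.994, -0.001, 0.112], [-0.112, -0.0, 0.994], [-0.001, -1.0, -0.0]]
ft_force: [-1.2, 0.2, -0.0]
width: -0.001
```

Call:
{"op": "move_arm", "data": {"targets": [[[0, 0.2, 0, 0, 0, 0, 0], [0, 0.4, 0, 0, 0, 0, 0], [0, 0.4, 0, 0, 0, 0, 0]]]}}

```text
time: 4.35
tool_pos: [622.5, 107.4, 71.0]
tool_rot: [[0.994, 0.0, 0.112], [-0.112, 0.0, 0.994], [0.0, -1.0, 0.0]]
ft_force: [-0.6, -1.3, -0.0]
width: 0.0
```

Run:
```python
from plant import sense,cams
import cv2,numpy as np
c=lambda a:cv2.resize(a,None,fx=4,fy=4,interpolation=cv2.INTER_CUBIC)
a=c(cams.grab_frame('side')[190:290,190:290]);b=cv2.resize(cams.grab_frame('wrist')[180:380,180:380],(400,400))
print(sense()['tau'])
cv2.imwrite('pics/s4.png',np.hstack([a,b]))
```

```text
[-2.55040228e-03 -5.47512174e+01  2.38428283e+01 -1.78085041e-02
 -5.77653987e-05 -1.03981728e-05]
```

View pics/s4.png

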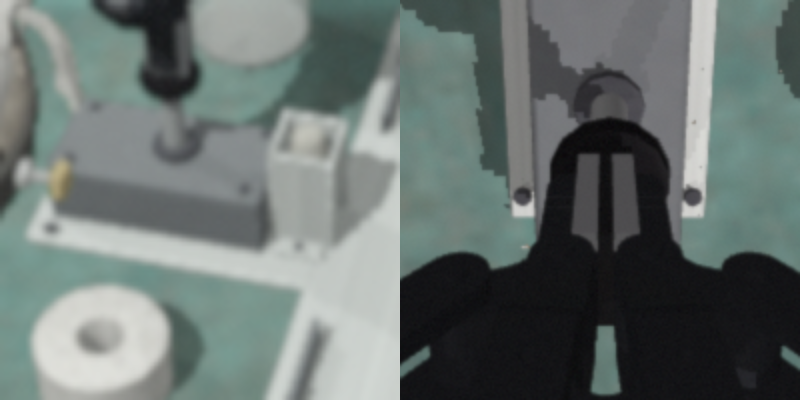

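Call:
{"op": "move_arm", "data": {"targets": [[[0, 0.2, 0, 0, 0, 0, 0], [0, 0.4, 0, 0, 0, 0, 0], [0, 0.6, 0, 0, 0, 0, 0], [0, 0.6, 0, 0, 0, 0, 0]]]}}

```text
time: 4.85
tool_pos: [622.5, 107.4, 65.0]
tool_rot: [[0.994, 0.0, 0.112], [-0.112, 0.0, 0.994], [0.0, -1.0, 0.0]]
ft_force: [0.1, -0.7, 3.1]
width: 0.001
```

Call:
{"op": "move_arm", "data": {"targets": [[[0, 0.3, 0, 0, 0, 0, 0], [0, 0.6, 0, 0, 0, 0, 0], [0, 0.9, 0, 0, 0, 0, 0], [0, 1.2, 0, 0, 0, 0, 0], [0, 1.5, 0, 0, 0, 0, 0], [0, 1.8, 0, 0, 0, 0, 0], [0, 2.1, 0, 0, 0, 0, 0], [0, 2.4, 0, 0, 0, 0, 0], [0, 2.4, 0, 0, 0, 0, 0]]]}}

```text
time: 5.75
tool_pos: [622.5, 107.4, 41.0]
tool_rot: [[0.994, 0.0, 0.112], [-0.112, 0.0, 0.994], [0.0, -1.0, 0.0]]
ft_force: [-1.1, 0.2, 4.7]
width: 0.0
```

Call:
{"op": "move_arm", "data": {"targets": [[[0, 0.2, 0, 0, 0, 0, 0], [0, 0.3, 0, 0, 0, 0, 0], [0, 0.3, 0, 0, 0, 0, 0]]]}}

```text
time: 6.05
tool_pos: [622.7, 107.4, 40.7]
tool_rot: [[0.994, 0.001, 0.112], [-0.112, -0.0, 0.994], [0.001, -1.0, -0.0]]
ft_force: [-8.1, -0.0, 22.9]
width: -0.001
```

Call:
{"op": "move_arm", "data": {"targets": [[[0, -0.4, 0, 0, 0, 0, 0], [0, -0.8, 0, 0, 0, 0, 0], [0, -1.2, 0, 0, 0, 0, 0], [0, -1.7, 0, 0, 0, 0, 0], [0, -2.2, 0, 0, 0, 0, 0], [0, -2.7, 0, 0, 0, 0, 0], [0, -3.3, 0, 0, 0, 0, 0], [0, -4.2, 0, 0, 0, 0, 0], [0, -6, 0, 0, 0, 0, 0], [0, -9, 0, 0, 0, 0, 0], [0, -12, 0, 0, 0, 0, 0], [-3, -14, 0, 0, 0, 0, 0], [-7, -15, 0, 0, 0, 0, 0], [-11, -15, 0, 0, 0, 0, 0], [-14.5, -15, 0, 0, 0, 0, 0], [-17, -15, 0, 0, 0, 0, 0], [-18.3, -15, 0, 0, 0, 0, 0], [-18.3, -15, 0, 0, 0, 0, 0], [-18.3, -15, 0, 0, 0, 0, 0]]]}}

```text
time: 7.95
tool_pos: [441.8, 127.9, 188.5]
tool_rot: [[0.994, 0.002, 0.112], [-0.112, 0.0, 0.994], [0.002, -1.0, 0.0]]
ft_force: [-0.2, -1.2, -0.0]
width: 0.001
```

Run:
```python
from h import *
from plant import sense
import cv2
s=sense();p=np.load('p.npy');W=cams.camera_info('wrist')
print(s['time'],s['tool_pos'],s['ft_force'])
print('corners',proj(W,tf(p,M)).round(0).tolist(),'land@28',proj(W,tf(p,[[0,0,28],[0,0,6]])).round(0).tolist())
w=cams.grab_frame('wrist');d=cams.grab_frame('side')[180:330,190:350]
o=np.zeros((600,800,3),np.uint8);o[:420,:560]=w
cv2.imwrite('pics/w5raw.png',w)
o=np.hstack([cv2.resize(w[120:320,120:460],(476,280)),cv2.resize(d,(320,300))[:280]])
cv2.imwrite('pics/w5.png',o)
```

```text
7.95 [441.82250197 127.85694124 188.49396663] [-0.24484944 -1.15684248 -0.00421472]
corners [[427.0, 258.0], [139.0, 258.0], [125.0, 177.0], [440.0, 176.0], [283.0, 367.0]] land@28 [[283.0, 226.0], [283.0, 219.0]]
```

View pics/w5.png

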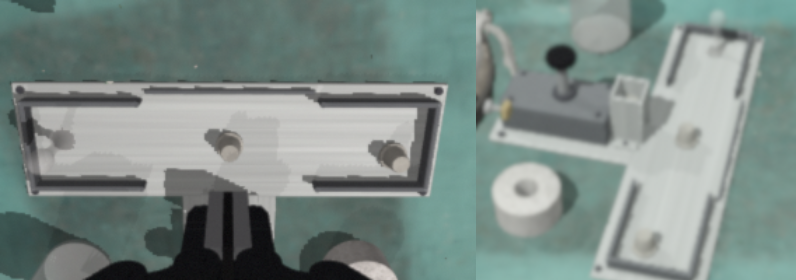

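Call:
{"op": "move_arm", "data": {"targets": [[[2, 0, -2, 0, 0, 0, 0], [4.5, 1, -3.6, 0, 0, 0, 0], [4.5, 4, -3.6, 0, 0, 0, 0], [4.5, 7, -3.6, 0, 0, 0, 0], [4.5, 10, -3.6, 0, 0, 0, 0], [4.5, 12.5, -3.6, 0, 0, 0, 0], [4.5, 14.5, -3.6, 0, 0, 0, 0], [4.5, 16, -3.6, 0, 0, 0, 0], [4.5, 17, -3.6, 0, 0, 0, 0], [4.5, 17, -3.6, 0, 0, 0, 0]]]}}

```text
time: 9.05
tool_pos: [480.8, 86.8, 16.6]
tool_rot: [[0.994, -0.003, 0.112], [-0.112, -0.0, 0.994], [-0.003, -1.0, -0.0]]
ft_force: [0.3, 0.9, -0.2]
width: -0.001
```

Run:
```python
from h import *
from plant import sense
import cv2
s=sense();p=np.load('p.npy');print(s['time'],s['tool_pos'],s['ft_force'],tf([0,0,-p[2]],[s['tool_pos']-[p[0],p[1],0]]))
w=cams.grab_frame('wrist');d=cams.grab_frame('side')[180:330,210:350]
o=np.hstack([cv2.resize(w[100:400,130:430],(420,420)),cv2.resize(d,(380,407),interpolation=cv2.INTER_CUBIC)[:407] if 0 else cv2.copyMakeBorder(cv2.resize(d,(378,405),interpolation=cv2.INTER_CUBIC),0,15,0,0,0)])
cv2.imwrite('pics/w6.png',o)
```

```text
9.05 [480.8070804   86.77162125  16.61165545] [ 0.28767457  0.89724439 -0.15820417] [[ -7.03607275 -36.7591769   16.61165545]]
```

View pics/w6.png

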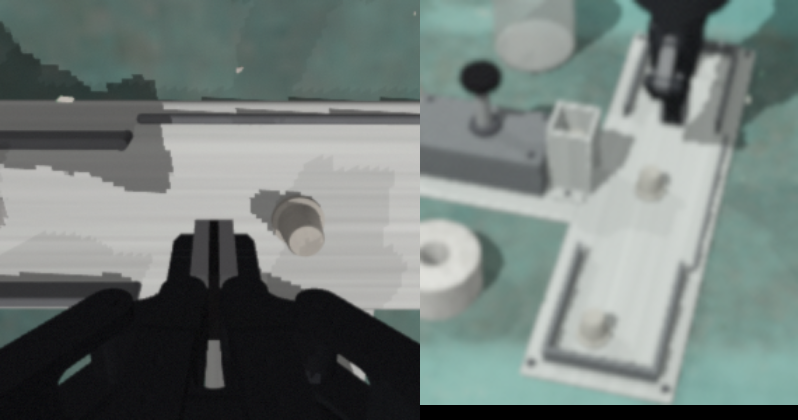

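Call:
{"op": "move_arm", "data": {"targets": [[[0.1, 1, 0, 0, 0, 0, 0], [0.1, 1.9, 0, 0, 0, 0, 0], [0.1, 2.6, 0, 0, 0, 0, 0], [0.1, 3.1, 0, 0, 0, 0, 0], [0.1, 3.4, 0, 0, 0, 0, 0], [0.1, 3.4, 0, 0, 0, 0, 0], [0.1, 3.4, 0, 0, 0, 0, 0]]]}}

```text
time: 9.85
tool_pos: [482.3, 87.0, -15.9]
tool_rot: [[0.994, 0.0, 0.112], [-0.112, -0.0, 0.994], [0.0, -1.0, -0.0]]
ft_force: [-0.2, -1.5, -0.8]
width: 0.002
```

Call:
{"op": "move_arm", "data": {"targets": [[[0, 0.2, 0, 0, 0, 0, 0], [0, 0.3, 0, 0, 0, 0, 0], [0, 0.3, 0.4, 0, 0, 0, 0], [0, 0.3, 0.7, 0, 0, 0, 0], [0, 0.3, 0.9, 0, 0, 0, 0], [0, 0.3, 1.1, 0, 0, 0, 0], [0, 0.3, 1.3, 0, 0, 0, 0], [0, 0.3, 1.5, 0, 0, 0, 0], [0, 0.3, 1.8, 0, 0, 0, 0], [0, 0.3, 2.1, 0, 0, 0, 0], [0, 0.3, 2.4, 0, 0, 0, 0], [0, 0.3, 2.7, 0, 0, 0, 0], [0, 0.3, 3, 0, 0, 0, 0], [0, 0.3, 3, 0, 0, 0, 0]]]}}

```text
time: 11.25
tool_pos: [485.7, 117.2, -18.9]
tool_rot: [[0.994, 0.0, 0.111], [-0.111, 0.0, 0.994], [0.0, -1.0, 0.0]]
ft_force: [-0.3, -0.2, -0.2]
width: 0.001
```

Run:
```python
from h import *
from plant import sense
import cv2
s=sense();p=np.load('p.npy');print(s['time'],s['tool_pos'],s['ft_force'],tf([0,0,-p[2]],[s['tool_pos']-[p[0],p[1],0]]))
w=cams.grab_frame('wrist');d=cams.grab_frame('side')[180:330,210:350]
o=np.hstack([cv2.resize(w[100:400,130:430],(420,420)),cv2.copyMakeBorder(cv2.resize(d,(378,405),interpolation=cv2.INTER_CUBIC),0,15,0,0,0)])
cv2.imwrite('pics/w7.png',o)
```

```text
11.25 [485.68530273 117.1619162  -18.91480679] [-0.3404541  -0.20421893 -0.16621268] [[ -5.57038452  -6.0147654  -18.91480679]]
```

View pics/w7.png

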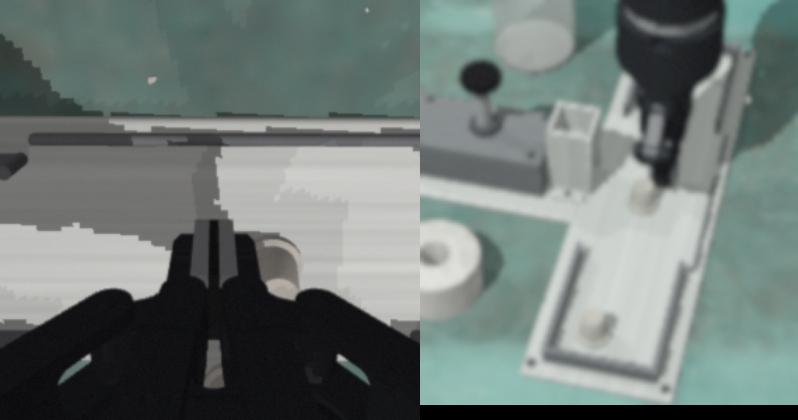

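Run:
```python
from h import *
p=np.load('p.npy');W=cams.camera_info('wrist')
F=lambda X:tf([0,0,-p[2]],[X-[p[0],p[1],0]]).round(1)
for uv,z in(((302,252),8),((278,236),8),((282,280),28),((298,290),28)):print(uv,F(back(W,np.array(uv)/1.4+[130,100],z)))
S=cams.camera_info('side')
for uv,z in(((643,185),28),((640,212),6)):print(F(back(S,(np.array(uv)-[420,0])/2.7+[210,180],z)))
```

```text
(302, 252) [[ 1.3 26.5  8. ]]
(278, 236) [[-5.4 17.2  8. ]]
(282, 280) [[-0.2 16.  28. ]]
(298, 290) [[ 3.6 21.5 28. ]]
[[ 2.4 17.  28. ]]
[[ 2.6 24.2  6. ]]
```

Call:
{"op": "move_arm", "data": {"targets": [[[0, 0, -0.3, 0, 0, 0, 0], [0.4, 0, -0.3, 0, 0, 0, 0], [0.4, 0, 0.1, 0, 0, 0, 0], [0.4, 0, 0.5, 0, 0, 0, 0], [0.4, 0, 1, 0, 0, 0, 0], [0.4, 0, 1.5, 0, 0, 0, 0], [0.4, 0, 2, 0, 0, 0, 0], [0.4, 0, 2.5, 0, 0, 0, 0], [0.4, 0, 3, 0, 0, 0, 0], [0.4, 0, 3.5, 0, 0, 0, 0], [0.4, 0, 4, 0, 0, 0, 0], [0.4, 0, 4, 0, 0, 0, 0]]]}}

```text
time: 12.55
tool_pos: [494.2, 156.8, -18.9]
tool_rot: [[0.994, 0.0, 0.111], [-0.111, 0.0, 0.994], [0.0, -1.0, 0.0]]
ft_force: [0.1, 0.2, -0.2]
width: 0.001
```

```bash
cat > t.py <<'E'
from h import *
from plant import sense
import cv2,sys
# template-match a plug (stored plug in the initial side view) to find plug tops in the side view
S=cams.camera_info('side');p=np.load('p.npy');F=lambda X:tf([0,0,-p[2]],[X-[p[0],p[1],0]]).round(1).tolist()
a=cv2.imread('pics/side0.png');X=tf(p,[[12,139,20]]);u,v=proj(S,X)[0].round().astype(int);t=a[v-8:v+9,u-7:u+8]
b=cams.grab_frame('side');cv2.imwrite(f'pics/{sys.argv[1]}.png',b)
m=cv2.matchTemplate(b[180:330,190:350],t,cv2.TM_CCOEFF_NORMED)
for _ in range(4):
    _,q,_,l=cv2.minMaxLoc(m);c=np.array(l)+[197,188];print(round(q,2),c,F(back(S,c,20)));cv2.circle(m,l,6,-1,-1)
s=sense();print(s['time'],s['ft_force'].round(1),F(s['tool_pos'])[0])
E
python3 t.py s8
```

```text
1.0 [274 298] [[11.2, 138.3, 20.0]]
0.85 [219 286] [[117.9, 134.9, 20.0]]
0.84 [228 203] [[171.8, -91.5, 20.0]]
0.83 [334 191] [[-51.2, -187.7, 20.0]]
12.6 [-0.5  0.3  0.8] [-1.6, 33.9, -18.9]
```

Call:
{"op": "move_arm", "data": {"targets": [[[0, 0, 0.4, 0, 0, 0, 0], [0, 0, 0.9, 0, 0, 0, 0], [0, 0, 1.4, 0, 0, 0, 0], [0, 0, 1.9, 0, 0, 0, 0], [0, 0, 2.4, 0, 0, 0, 0], [0, 0, 2.9, 0, 0, 0, 0], [0, 0, 3.4, 0, 0, 0, 0], [0, 0, 3.9, 0, 0, 0, 0], [0, 0, 4.3, 0, 0, 0, 0], [0, 0, 4.6, 0, 0, 0, 0], [0, 0, 4.6, 0, 0, 0, 0], [0, 0, 4.2, 0, 0, 0, 0], [0, 0, 3.4, 0, 0, 0, 0], [0, 0, 2.6, 0, 0, 0, 0], [0, -1, 2.4, 0, 0, 0, 0], [0, -2.5, 2.4, 0, 0, 0, 0], [0, -5, 2.4, 0, 0, 0, 0], [0, -8, 2.4, 0, 0, 0, 0], [0, -8, 2.4, 0, 0, 0, 0]]]}}

```text
time: 14.5
tool_pos: [500.0, 180.3, 65.5]
tool_rot: [[0.994, 0.007, 0.112], [-0.112, 0.002, 0.994], [0.007, -1.0, 0.002]]
ft_force: [0.9, -0.3, -0.4]
width: 0.001
```

```bash
python3 t.py s9
python3 - <<'E'
from h import *
import cv2
p=np.load('p.npy');W=cams.camera_info('wrist');w=cams.grab_frame('wrist');b=cv2.imread('pics/s9.png')[180:330,210:350]
print(proj(W,tf(p,[[0,75,6],[0,165,6],[3,105,28]])))
cv2.imwrite('pics/w9.png',np.hstack([cv2.resize(w[60:360,160:460],(420,420)),cv2.copyMakeBorder(cv2.resize(b,(378,405),interpolation=cv2.INTER_CUBIC),0,15,0,0,0)]))
E
```

```text
0.98 [279 281] [[11.4, 97.4, 20.0]]
0.97 [274 298] [[11.2, 138.3, 20.0]]
0.84 [219 286] [[117.9, 134.9, 20.0]]
0.84 [227 203] [[174.0, -91.0, 20.0]]
14.55 [-0.3 -0.2 -0. ] [0.5, 58.0, 63.7]
[[304.7263864  213.03155976]
 [421.55359588 212.80511787]
 [349.21392823 227.2878514 ]]
```

View pics/w9.png

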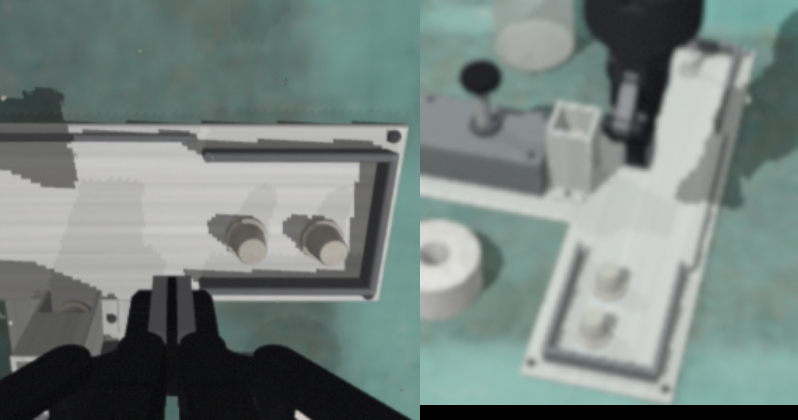

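```bash
python3 -c "
from plant import workorder;print(workorder.job_done())"
```

```text
the job is handed in; nothing more can be done
None
```

I pressed the plunger to its stop once (about 23 N at the bottom) and let it spring back. One plug came out standing near the landing spot. I slid it with the shut fingertips into the left bay, the one with the stored plug, then backed off and lifted clear. The job was handed in at about 14.6 s.

**Last checks:**
- The ejected plug is upright in the bay, at about feeder x = 11 mm, y = 97 mm (it needs 83 to 166 mm).
- The stored plug has not moved and stands at about y = 138 mm.
- The plunger is up, the gripper touches nothing, and the force reading is near zero. The glass piece, beaker and cotton roll looked unmoved in the pictures.
- I did not check the tweezers at the end. The plugs left in the magazine were checked only by eye: one shows in the shaft in the last wrist picture.

**What disagreed:**
- The real fingertips sit about 29 mm behind the reported TCP. I saw this when the first press met nothing at the expected height. I confirmed it from the side picture and from the contact force on the cap, and allowed for it when going down to the deck.
- The plug drifted to about x = 11 mm instead of the expected 3 mm, which is within the ±36 mm allowed.
- The top and side cameras disagreed on the feeder position by about 4 to 5 mm.

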